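# Clear the bottle stand and put the glue bottle in it

### The job

A spare wooden block has been left in the well of the beech bottle stand. First lift the block out and set it down flat on the floor of the blue tray, the same way up, then stand the glue bottle (white, with the red nozzle) upright in the well of the stand. Keep the bottle upright all the while and leave the oil can where it is.

Things in the scene. Friction and masses are not known exactly. Their poses are not given: they have to be found in the camera images.
- spare_block: plain brown wooden block, 60 (x) x 45 (y) x 45 (z) mm, about 90 g, loose; it starts lying in the well of the bottle stand and stands out 29 mm above the stand's rim. Origin: centre of its underside; z up. Its 45 mm width (along its y) fits the gripper from above
- glue_bottle: white squeeze bottle with a red cap and pointed red nozzle, about 0.21 kg, loose, standing on the worktop. Round body 52 mm in diameter up to z = 114 mm, cap 24 mm in diameter from 114 to 134 mm, nozzle 10 mm in diameter up to 158 mm. Origin: centre of its underside; z up along the bottle. The cap can be gripped from above, with the fingertips just above the shoulder at 114 mm
- bottle_stand: low square beech stand, 92 x 92 x 22 mm, fixed to the worktop, with a square open well 70 x 70 mm in its middle, 16 mm deep, with a cork floor 6 mm above the worktop. Origin: centre of its underside; x and y along its sides, z up
- well (a point): centre of the cork floor of the stand's well, 6 mm above the worktop
- offcut_tray: shallow open blue plastic tray, 150 (x) x 120 (y) x 25 (z) mm, walls and floor 5 mm thick, fixed to the worktop, empty. Origin: centre of its underside; x along its long side, z up
- oil_can: small round metal oil can with a thin yellow bent spout, 62 mm body, 68 mm high, spout up to 147 mm, loose; a bystander to be left alone. Origin: on its underside, about 8 mm from the body's centre, which lies on the +y side
Things that resemble listed ones, but are neither listed nor needed, are in the scene too. What is shaped like the glue_bottle but green or turquoise is not meant.

How it is judged (in metres and radians):
On the way, in this order (a step that is already met when the one before it is completed fails the run):
1. the block lies flat in the blue tray, released and at rest (x of spare_block in the frame of offcut_tray between -0.07 and 0.07 m and y of spare_block in the frame of offcut_tray between -0.055 and 0.055 m and height (world z) of spare_block below 0.015 m and angle between spare_block's own z axis and vertical below 0.17 rad and linear speed of spare_block below 0.03 m/s and contact force between spare_block and the fingers below 0.1 N), for 0.2 s.
2. the glue bottle stands in the well of the stand (horizontal distance between glue_bottle and well below 0.016 m and z of glue_bottle in the frame of well below 0.006 m and angle between glue_bottle's own z axis and vertical below 0.12 rad), for 0.2 s.
At the end, for the whole second after the job is handed in: The block lies at rest and flat (within 10 degrees, same way up) on the floor of the blue tray, its underside less than 15 mm above the worktop; the glue bottle stands at rest in the well, its foot within 16 mm of the well's centre and less than 6 mm above its floor, upright within 0.12 rad (all of step 2 and x of spare_block in the frame of offcut_tray between -0.07 and 0.07 m and y of spare_block in the frame of offcut_tray between -0.055 and 0.055 m and height (world z) of spare_block below 0.015 m and angle between spare_block's own z axis and vertical below 0.17 rad and linear speed of each of spare_block, glue_bottle below 0.03 m/s); the robot touches nothing.
It fails at once if the glue bottle is tipped more than 35 degrees (angle between glue_bottle's own z axis and vertical above 0.61 rad).
It fails at once if the oil can is moved by more than 30 mm (distance of oil_can from where it was at the start of the episode above 0.03 m).
It also fails if it takes over 54 s, if anything falls off the work surface, if the arm or the gripper's body presses on something with over 40 N, if the wrist force passes 120 N, or if a joint passes its speed limit or range.

### The arm

A 6-joint arm with a two-finger parallel gripper is mounted at the origin on a cart in front of the work surface, level with it; the furniture and walls round the work are solid. World frame = base frame: x ahead of the robot, y to its left, z up, the work surface at z = 0. Lengths are in mm, angles in degrees, forces in N, time in s.
With the tool pointing down it reaches from about 350 to 850 mm from the base axis. Payload 8.1 kg.
Tool frame: the origin (TCP) lies on the centre line of the jaws, within the pads' length; the fingertips stand r.tip_extent ahead of it and the grasp point (between the pads) lies 8 mm behind it (r.tip_extent is the distance from the TCP to the fingertips, in mm); z points along the fingers, y is the direction in which the jaws open and shut (so a half turn about z gives the same grasp; the last joint's range is limited). The gripper opens to 85 mm and grips with 20 to 120 N. Pads are 22 mm wide; open, the fingers measure 114 mm over their backs; the gripper's body (76 mm by 85 mm) begins 54 mm behind the grasp point. The pads swing forward as they close: fully open they stand 13 mm farther back than shut.
Start: joints at [70.05, 7.471, 85.268, -0, 87.261, -4.893], TCP at [155.849, 579.41, 242.292] pointing down, gripper open.
Joint ranges: [-169.43, 169.43], [-51.17, 129.36], [1.28, 143.12], [-76.62, 256.62], [0, 156.53], [-152.29, 152.29]. Speed limits (degrees/s): [136.94, 136.94, 159.86, 180, 180, 180].

### API

Orientations are given as [roll, pitch, yaw] about the fixed x, y, z axes, in that order (R = Rz(yaw) Ry(pitch) Rx(roll)).
In Python, from bench import sense, optics, hand_in, spotter, r gives the robot as it stands.
- The arm moves only by the tool apply_moves, never from a script. Its argument "series" is a list of rows, each a list of 3 entries, a list of its own where there are three numbers: the opening, from 0 (shut) to 1 (fully open), then the shift along the world's x, y, z in m, then the turn about the world's z in rad. In form: [[grip, [x, y, z], turn], ...]. A call has 1 to 5 rows; each row is the pose to reach, as a shift and turn from the pose measured when the call began; what a row does not reach only later rows make up. A row lasts 1/8 s, in which the tool goes at most 62.5 mm and 10.7 degrees, less where a joint would pass 70% of its speed; a pose out of reach is approached as far as the arm can. A call with a gripper value outside its range is refused whole. The fingers move at their own pace and stop on an object; "grip_force" is the grip in N (left out, the last holds). Time passes only in rows, so rows that repeat a pose let the fingers close. It gives the time, the measured TCP pose, the force and the opening at its end, in the units of the state.
- sense(): the state, without advancing time (a new reading comes with each control period).
- optics.snapshot(name): name is "side" or "top" or "wrist"; returns a dict with "color" (384x512x3 uint8, blue, green, red), "intrinsics" (3x3 intrinsics, pixels), "rvec" (rotation vector, rad) and "tvec" (3), from world to camera coordinates, as OpenCV has them. Camera axes: x right, y down, z forward; pixel columns grow to the right and rows downward; lengths in mm; the calibration is good to about 2 mm. A picture is of the moment at which its call begins. There is no depth.
- hand_in(): hands the job in, once; it reports no verdict.
Trained networks look in a picture, given as the dict that the camera call returned (one of the last four; its "shot" number tells which), for a name from the list of things; names that differ only in an ending like _2 or _b are one class to them, and where a whole thing is asked for, a point or a joint stands for the part that bears it (a point fixed in the world has none). Each returns a list of dicts, best first, with "p" (0 to 1); they miss things now and then, are a little off and sometimes report something else, mostly with a low value. They report only what shows in the picture. A call takes as long as a camera call. They do not tell look-alikes from the thing itself.
- spotter.search_frame(picture, query): "xyz" ([x, y, z] in mm, in the coordinates of the camera as it stood for that picture, good to about 4 mm: the middle of the surface that is visible of it).
- spotter.masks_of(picture, query): "mask" (384x512 bool, what is visible of it).
The state is a dict: "time": time; "joint_pos": joint angles; "qd": joint speeds; "joint_efforts": joint torques, N m; "tool_pos": TCP position; "tcp_rot": TCP orientation; "ft_force": force on the tool from outside, world axes, zero at the start; "wrist_torque": the same for the moment, N m; "finger_gap": finger opening in mm.
Only numpy, scipy, OpenCV 4.12 (cv2) and the standard library are available. Lean on these libraries where they do the work, as an engineer would, in place of code of your own. Each camera call takes 0.05 s, during which the arm holds its last target.

## Working session

There is one attempt and no reset: what is moved stays moved. The work goes in short steps, Python scripts to look and compute and a tool call to move; the robot and the scene stay as the last step left them, time stands still between calls to the robot, and variables do not carry over. Pictures are saved under pics/ and viewed, and the job is handed in when it is done.

Besides the shell and the picture viewer there is one more tool, called after ">>>" as name([rows], argument=value, ...), one row to a line, values as JSON. apply_moves: Moves the arm, as the interface text tells. Its arguments: {"type":"object","properties":{"series":{"type":"array"},"grip_force":{"type":"number"}},"required":["series"]}

```bash
mkdir -p pics
cat > h.py <<'E'
from bench import sense, optics, hand_in, spotter, r
import numpy as np, cv2, json
def cam(s):
    R,_=cv2.Rodrigues(np.array(s["rvec"],float)); t=np.array(s["tvec"],float).ravel(); return R,t,np.array(s["intrinsics"],float)
def toworld(s,p):
    R,t,K=cam(s); return R.T@(np.array(p)-t)
def pix2plane(s,uv,z):
    R,t,K=cam(s); d=R.T@np.linalg.inv(K)@np.array([uv[0],uv[1],1.]); c=-R.T@t
    return c+d*(z-c[2])/d[2]
def proj(s,P):
    R,t,K=cam(s); return cv2.projectPoints(np.array(P,float).reshape(-1,3),np.array(s["rvec"],float),t,K,None)[0].reshape(-1,2)
E
python3 - <<'E'
from h import *
st=sense(); print(st["time"],st["tool_pos"],st["tcp_rot"],st["finger_gap"],r.tip_extent)
for n in ["top","side"]:
    s=optics.snapshot(n); cv2.imwrite(f"pics/{n}0.png",s["color"])
    R,t,K=cam(s); print(n,(-R.T@t).round(),K[0,0])
    for q in ["spare_block","glue_bottle","bottle_stand","offcut_tray","oil_can"]:
        for d in spotter.search_frame(s,q)[:3]: print(q,round(d["p"],2),toworld(s,d["xyz"]).round(1),proj(s,toworld(s,d["xyz"])).round())
print(sense()["time"])
E
```

```text
0.0 [155.66586654 578.88201057 241.21703482] [-1.7988929e+02 -8.9826245e-03  1.6494204e+02] 85.3310480703371 11.0
top [426.  81. 903.] 387.2590743994977
glue_bottle 0.93 [422.8  94.4  99.5] [[258. 246.]]
glue_bottle 0.84 [536.4 241.8  98.3] [[187. 193.]]
glue_bottle 0.67 [615.2 228.6  96.4] [[193. 156.]]
bottle_stand 0.71 [ 549.4 -108.3   24.1] [[346. 187.]]
offcut_tray 0.85 [576.5 124.7   6.8] [[244. 180.]]
oil_can 0.86 [457.8 313.3  58.3] [[158. 232.]]
side [ 299. -621.  518.] 417.70656869593
spare_block 0.67 [ 536.3 -125.4   48. ] [[299. 269.]]
glue_bottle 0.95 [415.9  85.3  69.4] [[202. 207.]]
glue_bottle 0.94 [410.  211.   87.6] [[188. 172.]]
glue_bottle 0.75 [533.1 234.6  66.6] [[238. 168.]]
bottle_stand 0.76 [ 513.1 -130.8   21.7] [[287. 286.]]
offcut_tray 0.88 [570.9 128.5  10.4] [[268. 208.]]
oil_can 0.68 [467.9 309.5  52.8] [[205. 163.]]
0.6
```

View pics/top0.png

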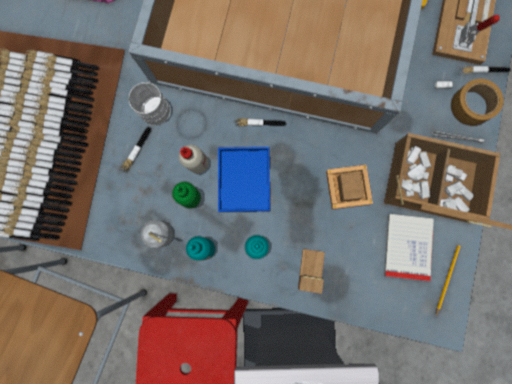

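View pics/side0.png

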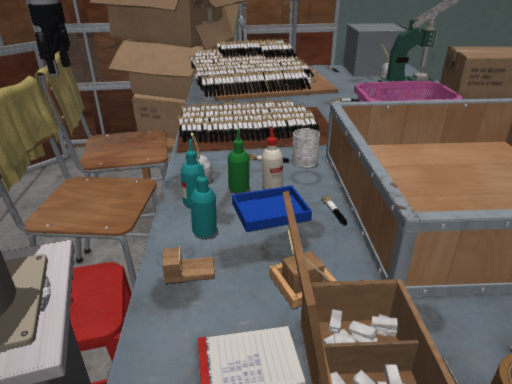

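Run:
```python
from h import *
t=cv2.imread("pics/top0.png"); s=cv2.imread("pics/side0.png")
cv2.imwrite("pics/t1.png",cv2.resize(t[120:270,312:512],None,fx=4,fy=4,interpolation=cv2.INTER_CUBIC))
cv2.imwrite("pics/t2.png",cv2.resize(t[110:260,110:310],None,fx=4,fy=4,interpolation=cv2.INTER_CUBIC))
cv2.imwrite("pics/s1.png",cv2.resize(s[180:384,240:512],None,fx=2.9,fy=2.9,interpolation=cv2.INTER_CUBIC))
w=optics.snapshot("wrist"); cv2.imwrite("pics/w0.png",w["color"])
R,tt,K=cam(w); print((-R.T@tt).round(),R.round(2),K[0,0])
```

```text
[ 79. 600. 374.] [[ 0.26  0.97 -0.  ]
 [ 0.92 -0.25  0.31]
 [ 0.3  -0.08 -0.95]] 279.9543792413375
```

View pics/t1.png

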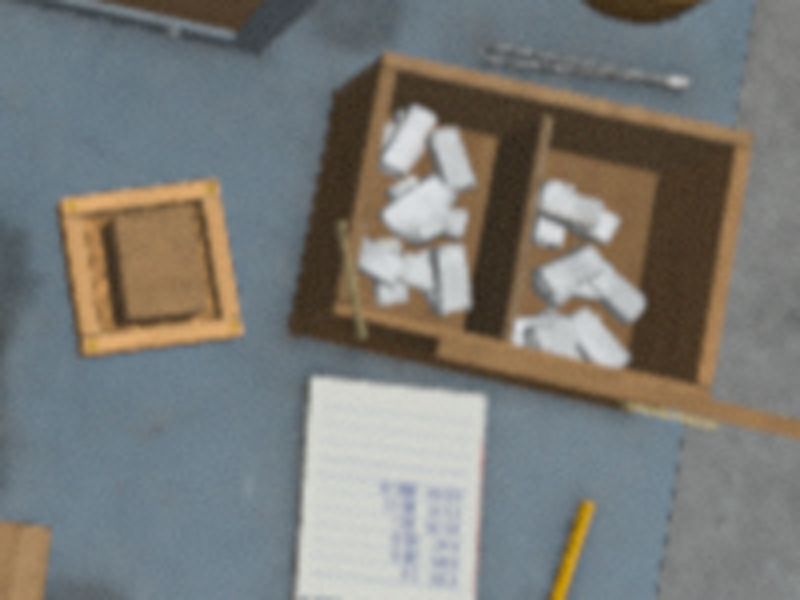

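View pics/t2.png

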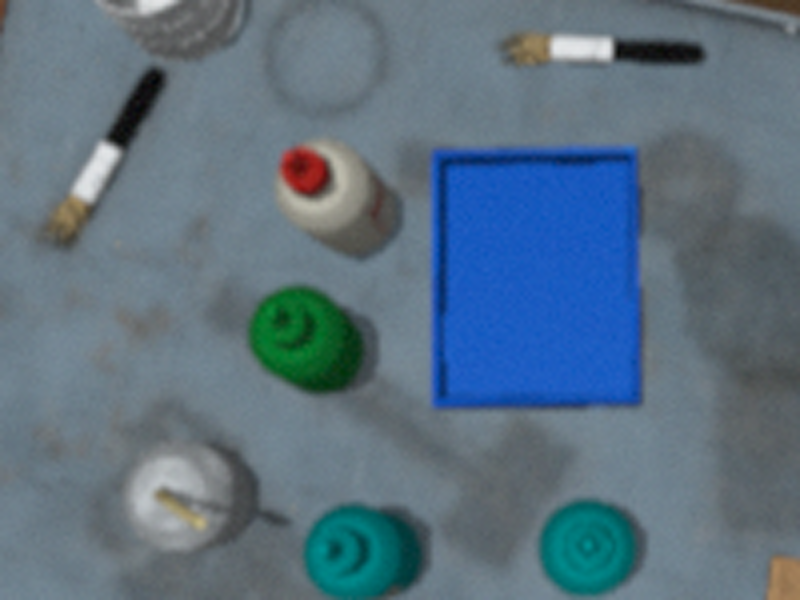

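View pics/s1.png

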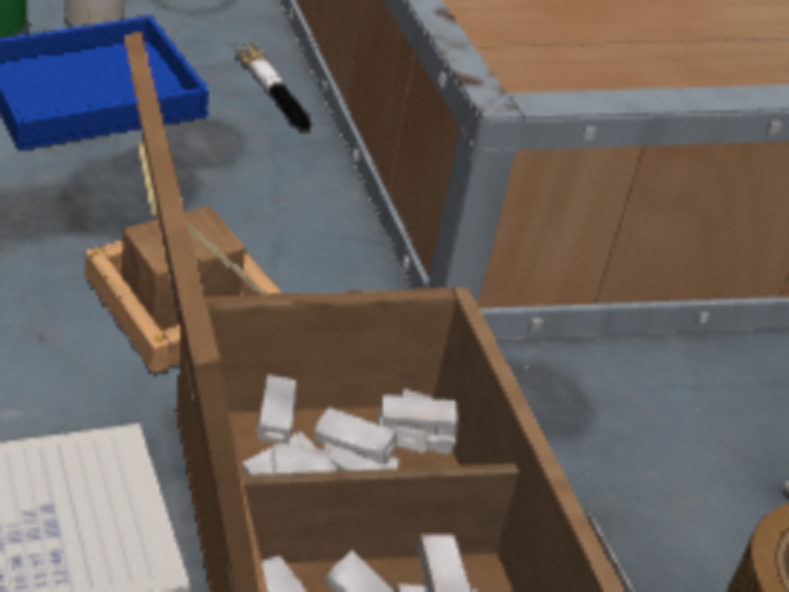

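View pics/w0.png

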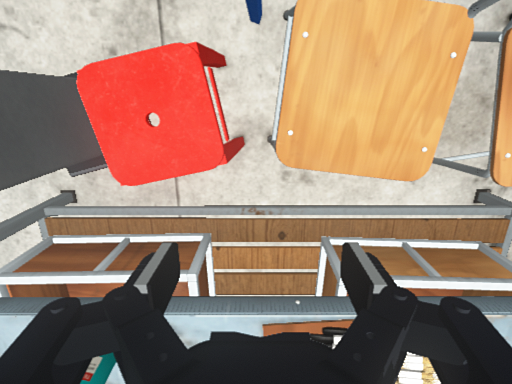

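Run:
```python
from h import *
T=optics.snapshot("top"); S=optics.snapshot("side")
def tri(a,b):
    P=[]
    for s in (T,S):
        R,t,K=cam(s); P.append(K@np.c_[R,t])
    X=cv2.triangulatePoints(P[0],P[1],np.array(a,float).reshape(2,1),np.array(b,float).reshape(2,1)); X=(X[:3]/X[3]).ravel()
    return X.round(1), (proj(T,X)-a).round(1),(proj(S,X)-b).round(1)
print("lid corner",tri((421.5,206),(287,193)))
print("nozzle",tri((312-126,110+170/4),(272,137)))
# mask rects
for q,z in [("bottle_stand",22),("offcut_tray",25),("spare_block",51)]:
    for d in spotter.masks_of(T,q)[:2]:
        m=d["mask"].astype(np.uint8); c=max(cv2.findContours(m,0,2)[0],key=cv2.contourArea)
        b=cv2.boxPoints(cv2.minAreaRect(c)); W=np.array([pix2plane(T,p,z) for p in b])
        print(q,round(d["p"],2),W[:,:2].round(1).tolist(),W.mean(0).round(1),"ang",np.degrees(np.arctan2(*(W[1]-W[0])[[1,0]])).round(1),[np.linalg.norm(W[i]-W[i-1]).round(1) for i in (1,2)])
# manual corners from zoom
u=lambda x,y:(312+x/4-.375,120+y/4-.375)
for nm,cs,z in [("stand",[(60,202),(217,180),(243,335),(85,355)],22),("block",[(112,208),(202,203),(212,313),(122,322)],51)]:
    W=np.array([pix2plane(T,u(*c),z) for c in cs]); print(nm,W[:,:2].round(1).tolist(),W.mean(0).round(1),[np.linalg.norm(W[i]-W[i-1]).round(1) for i in range(4)],[np.degrees(np.arctan2(*(W[i]-W[i-1])[[1,0]])).round(1) for i in range(4)])
for q in ["glue_bottle"]:
    for d in spotter.masks_of(T,q): 
        ys,xs=np.where(d["mask"]); print(q,round(d["p"],2),xs.mean(),ys.mean(),xs.min(),xs.max(),ys.min(),ys.max())
for x,y in [(305,170)]: print("cap top",pix2plane(T,(110+x/4-.375,110+y/4-.375),150))
# fit white bottle body: overlay candidates by circle at shoulder z=114
c=[(278,200),(300,230),(325,140),(355,160),(282,180)]
```

```text
lid corner (array([ 482.7, -187.4,  241.9]), array([[ 0., -0.]]), array([[-0.1,  0. ]]))
nozzle (array([616.7, 236. , 133. ]), array([[ 0.2, -0.7]]), array([[-0.5,  0.1]]))
bottle_stand 0.91 [[593.2, -63.7], [604.2, -159.6], [511.4, -166.7], [500.6, -72.0]] [ 552.4 -115.5   22. ] ang -83.5 [np.float64(96.6), np.float64(93.0)]
offcut_tray 0.94 [[655.0, 185.7], [651.1, 62.4], [497.6, 67.3], [501.1, 187.8]] [576.2 125.8  25. ] ang -91.8 [np.float64(123.3), np.float64(153.6)]
spare_block 0.58 [[576.6, -82.0], [582.6, -135.2], [520.3, -140.1], [514.3, -87.4]] [ 548.5 -111.2   51. ] ang -83.5 [np.float64(53.5), np.float64(62.5)]
spare_block 0.38 [[586.5, -56.6], [598.6, -150.4], [509.9, -158.4], [498.1, -65.9]] [ 548.3 -107.8   51. ] ang -82.7 [np.float64(94.6), np.float64(89.0)]
stand [[590.7, -66.3], [600.8, -157.1], [510.7, -166.2], [501.9, -76.0]] [ 551.  -116.4   22. ] [np.float64(89.3), np.float64(91.4), np.float64(90.6), np.float64(90.6)] [np.float64(6.3), np.float64(-83.7), np.float64(-174.3), np.float64(95.6)]
block [[581.0, -90.1], [582.3, -140.2], [520.6, -141.8], [517.1, -92.1]] [ 550.2 -116.1   51. ] [np.float64(64.0), np.float64(50.1), np.float64(61.7), np.float64(49.8)] [np.float64(1.8), np.float64(-88.5), np.float64(-178.4), np.float64(94.1)]
glue_bottle 0.92 193.57460317460317 157.85714285714286 179 208 144 172
glue_bottle 0.91 256.68314606741575 246.20898876404493 245 268 235 258
glue_bottle 0.88 186.59655172413792 194.6448275862069 172 200 182 208
glue_bottle 0.65 200.24025974025975 247.5568181818182 186 216 235 259
cap top [611.92007719 233.12064056 150.        ]
```

>>> apply_moves([
  [1,[0.028,-0.05,0.0],0.1],
  [1,[0.056,-0.1,0.0],0.2],
  [1,[0.084,-0.15,0.0],0.33],
  [1,[0.112,-0.2,0.0],0.33],
  [1,[0.14,-0.25,0.0],0.33],
])

```text
time: 1.58
tool_pos: [296.5, 327.9, 242.5]
tcp_rot: [180.0, 0.0, -176.1]
ft_force: [0.7, 0.9, 0.6]
finger_gap: 85.4
```

>>> apply_moves([
  [1,[0.028,-0.05,0.0],0],
  [1,[0.056,-0.1,0.0],0],
  [1,[0.084,-0.15,0.0],0],
  [1,[0.112,-0.2,0.0],0],
  [1,[0.14,-0.25,0.0],0],
])

```text
time: 2.2
tool_pos: [437.2, 76.1, 242.9]
tcp_rot: [180.0, 0.1, -176.1]
ft_force: [0.9, 0.1, 1.1]
finger_gap: 85.3
```

>>> apply_moves([
  [1,[0.028,-0.05,0.0],0],
  [1,[0.056,-0.1,-0.01],0],
  [1,[0.084,-0.15,-0.02],0],
  [1,[0.113,-0.192,-0.04],0],
  [1,[0.113,-0.192,-0.04],0],
])

```text
time: 2.82
tool_pos: [549.8, -118.6, 199.6]
tcp_rot: [179.9, -0.2, -176.3]
ft_force: [-1.4, -0.1, -0.3]
finger_gap: 85.8
```

Run:
```python
from h import *
st=sense(); print(st["time"],st["tool_pos"],st["tcp_rot"],st["finger_gap"],r.tip_extent,np.round(st["joint_pos"],1))
s=optics.snapshot("wrist"); cv2.imwrite("pics/w1.png",cv2.resize(s["color"],None,fx=1.5,fy=1.5,interpolation=cv2.INTER_CUBIC))
R,t,K=cam(s); print((-R.T@t).round(1))
for q,z in [("bottle_stand",22),("spare_block",51)]:
    for d in spotter.masks_of(s,q)[:2]:
        m=d["mask"].astype(np.uint8); c=max(cv2.findContours(m,0,2)[0],key=cv2.contourArea)
        p=cv2.approxPolyDP(c,4,True).reshape(-1,2); W=np.array([pix2plane(s,x,z) for x in p])
        print(q,round(d["p"],2),p.tolist(),W[:,:2].round(1).tolist())
```

```text
2.825 [ 549.75814752 -118.59393041  199.60750917] [ 1.79898296e+02 -1.53200263e-01 -1.76338125e+02] 85.76060567104197 11.0 [ -17.4    3.2   94.3    0.    82.7 -111.1]
[ 471.  -124.   331.1]
bottle_stand 0.72 [[300, 131], [220, 136], [227, 211], [301, 207]] [[501.4, -77.7], [512.3, -164.4], [600.1, -154.3], [589.5, -67.0]]
spare_block 0.83 [[279, 145], [245, 147], [246, 204], [285, 202], [284, 153]] [[513.6, -101.5], [517.7, -135.4], [578.7, -131.4], [573.8, -90.0], [521.3, -95.8]]
```

View pics/w1.png

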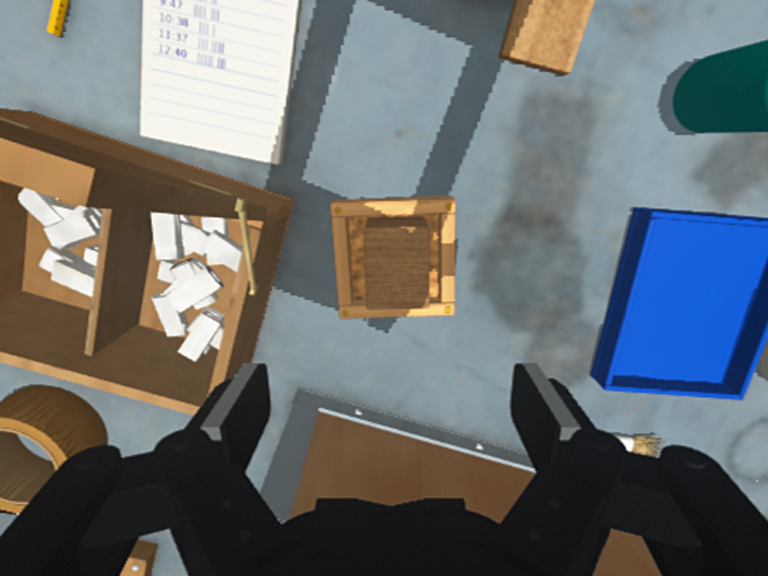

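Run:
```python
from h import *
s=optics.snapshot("wrist"); cv2.imwrite("pics/w2.png",cv2.resize(s["color"][122:218,205:315],None,fx=6,fy=6,interpolation=cv2.INTER_CUBIC))
```

```text
(no output)
```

View pics/w2.png

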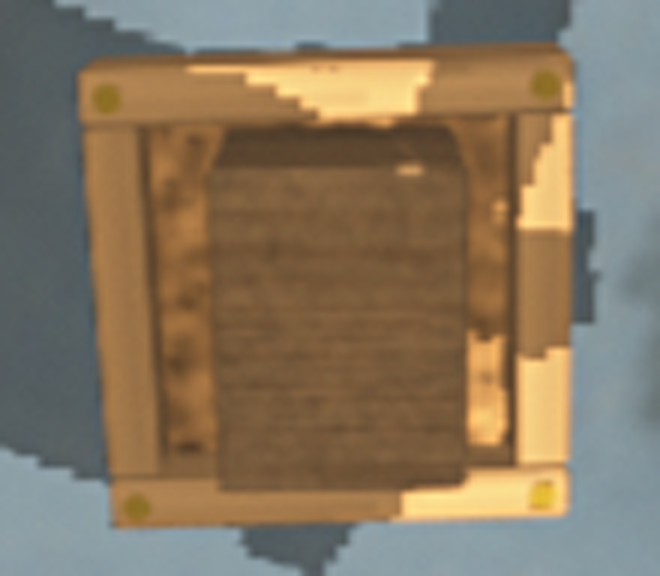

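Run:
```python
from h import *
s=optics.snapshot("wrist"); st=sense(); print(st["tool_pos"],st["tcp_rot"])
u=lambda x,y:(205+(x+.5)/6-.5,122+(y+.5)/6-.5)
for nm,cs,z in [("stand",[(80,65),(572,45),(570,515),(112,527)],22),("block",[(213,165),(465,160),(467,482),(217,490)],51)]:
    W=np.array([pix2plane(s,u(*c),z) for c in cs]); print(nm,W[:,:2].round(1).tolist(),W.mean(0).round(1),[np.linalg.norm(W[i]-W[i-1]).round(1) for i in range(4)],[np.degrees(np.arctan2(*(W[i]-W[i-1])[[1,0]])).round(1) for i in range(4)])
```

```text
[ 550.38001724 -115.03367058  204.06668419] [ 179.98706694    0.21050616 -176.06493988]
stand [[510.8, -164.2], [501.1, -74.5], [593.2, -64.4], [602.0, -155.9]] [ 551.8 -114.8   22. ] [np.float64(91.5), np.float64(90.3), np.float64(92.6), np.float64(91.9)] [np.float64(-174.8), np.float64(96.2), np.float64(6.2), np.float64(-84.5)]
block [[522.4, -137.3], [518.6, -94.7], [576.7, -88.9], [581.3, -133.9]] [ 549.7 -113.7   51. ] [np.float64(59.1), np.float64(42.8), np.float64(58.4), np.float64(45.2)] [np.float64(-176.7), np.float64(95.0), np.float64(5.7), np.float64(-84.1)]
```

>>> apply_moves([
  [1,[0,0.001,-0.04],0.022],
  [1,[0,0.001,-0.08],0.022],
  [0.8,[0,0.001,-0.11],0.022],
  [0.8,[0,0.001,-0.12],0.022],
  [0.8,[0,0.001,-0.12],0.022],
])

```text
time: 3.7
tool_pos: [550.5, -113.5, 84.8]
tcp_rot: [180.0, 0.2, -174.8]
ft_force: [-0.8, -1.2, 0.5]
finger_gap: 68.2
```

Run:
```python
from h import *
for i in range(3):
    s=optics.snapshot("wrist"); st=sense(); print(st["tool_pos"].round(1) if hasattr(st["tool_pos"],"round") else st["tool_pos"],st["tcp_rot"],st["finger_gap"],r.tip_extent)
cv2.imwrite("pics/w3.png",cv2.resize(s["color"],None,fx=1.5,fy=1.5,interpolation=cv2.INTER_CUBIC))
s=optics.snapshot("side"); cv2.imwrite("pics/s3.png",cv2.resize(s["color"][150:350,200:400],None,fx=3,fy=3,interpolation=cv2.INTER_CUBIC))
```

```text
[ 551.2 -113.8   85.7] [-179.9696991     0.31795229 -174.76342475] 68.45611846697338 11.0
[ 551.6 -114.1   86.1] [-179.94447995    0.36913488 -174.77859627] 68.15058852488977 11.0
[ 551.7 -114.3   86.2] [-179.94099731    0.38436916 -174.78394668] 68.1545740459941 11.0
```

View pics/w3.png

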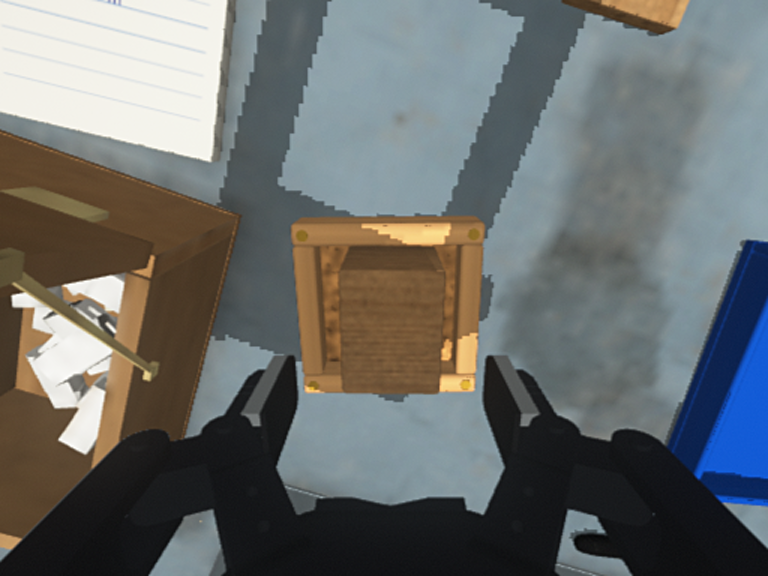

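View pics/s3.png

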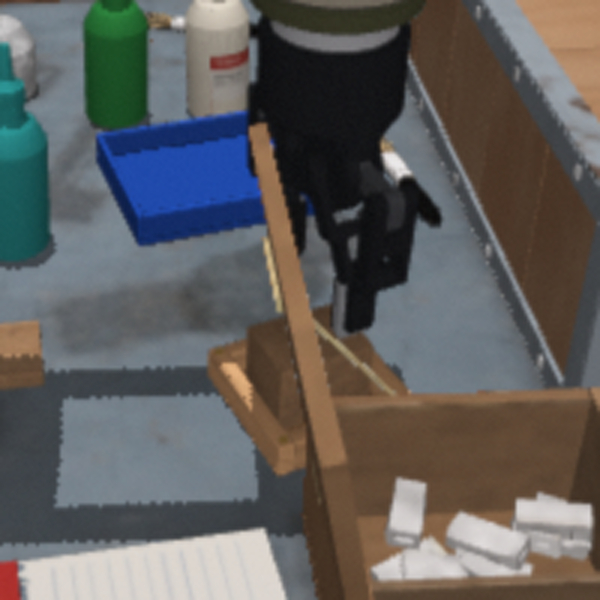

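Run:
```python
from h import *
s=optics.snapshot("side")
for z in (70,75,80,85): print(z,[((p-[200,150])*3).round().tolist() for p in (proj(s,(551,-149,z))[0],proj(s,(551,-162,z))[0],proj(s,(540,-149,z))[0],proj(s,(562,-149,z))[0])])
```

```text
70 [[340.0, 347.0], [350.0, 362.0], [322.0, 351.0], [359.0, 343.0]]
75 [[341.0, 340.0], [351.0, 355.0], [322.0, 344.0], [359.0, 336.0]]
80 [[341.0, 333.0], [352.0, 348.0], [323.0, 337.0], [360.0, 329.0]]
85 [[342.0, 326.0], [352.0, 341.0], [323.0, 330.0], [361.0, 322.0]]
```

>>> apply_moves([
  [0.8,[-0.001,0,-0.025],0],
  [0.8,[-0.001,0,-0.045],0],
  [0.8,[-0.001,0,-0.049],0],
  [0.8,[-0.001,0,-0.049],0],
  [0.8,[-0.001,0,-0.049],0],
])

```text
time: 4.58
tool_pos: [551.2, -114.5, 37.6]
tcp_rot: [-179.9, 0.4, -174.8]
ft_force: [-0.2, 0.4, 0.4]
finger_gap: 68.5
```

>>> apply_moves([
  [0.4,[0,0,0],0],
  [0.3,[0,0,0],0],
  [0.3,[0,0,0],0],
  [0.3,[0,0,0],0],
], grip_force=30)

```text
time: 5.08
tool_pos: [552.0, -114.8, 38.6]
tcp_rot: [-179.9, 0.5, -174.8]
ft_force: [0.5, 0.1, 6.2]
finger_gap: 44.4
```

Run:
```python
from h import *
s=optics.snapshot("wrist"); st=sense(); print(st["time"],st["tool_pos"],st["tcp_rot"],st["finger_gap"],st["ft_force"])
cv2.imwrite("pics/w4.png",cv2.resize(s["color"],None,fx=1.5,fy=1.5,interpolation=cv2.INTER_CUBIC))
```

```text
5.125 [ 551.94080598 -114.75552093   38.62479819] [-179.88758547    0.51284805 -174.79514831] 44.02948865711951 [-0.44936477 -0.92861459  6.85192493]
```

View pics/w4.png

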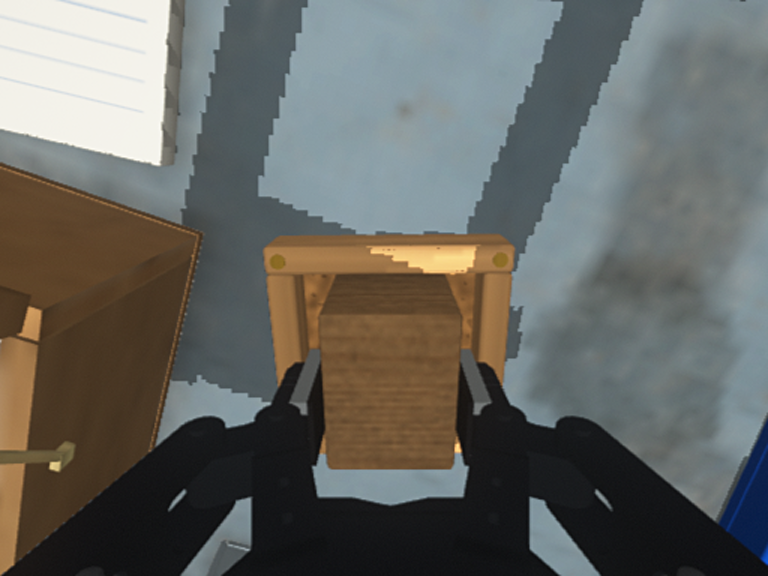

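>>> apply_moves([
  [0.3,[0,0,0.01],0],
  [0.3,[0,0,0.03],0],
  [0.3,[0,0,0.06],0],
  [0.3,[0,0,0.09],0],
  [0.3,[0,0,0.09],0],
], grip_force=40)

```text
time: 5.75
tool_pos: [554.4, -115.5, 133.1]
tcp_rot: [-179.7, 0.9, -174.8]
ft_force: [0.8, 1.0, -1.1]
finger_gap: 44.4
```

>>> apply_moves([
  [0.3,[0.006,0.05,0],0],
  [0.3,[0.012,0.1,0],0],
  [0.3,[0.018,0.16,0],0],
  [0.3,[0.023,0.22,0],-0.06],
  [0.3,[0.025,0.241,0],-0.08],
])

```text
time: 6.38
tool_pos: [578.5, 128.9, 132.4]
tcp_rot: [-179.8, 0.8, -179.3]
ft_force: [0.8, 0.1, -0.6]
finger_gap: 44.1
```

Run:
```python
from h import *
s=optics.snapshot("wrist"); 
cv2.imwrite("pics/w5.png",cv2.resize(s["color"],None,fx=1.5,fy=1.5,interpolation=cv2.INTER_CUBIC))
s=optics.snapshot("side"); st=sense(); print(st["time"],st["tool_pos"],st["tcp_rot"],st["finger_gap"],st["ft_force"])
cv2.imwrite("pics/s5.png",cv2.resize(s["color"][80:280,150:350],None,fx=3,fy=3,interpolation=cv2.INTER_CUBIC))
```

```text
6.475 [578.64350426 128.15112339 132.35281721] [-179.76108444    0.81602218 -179.20526904] 44.355662932478 [-1.24348378  0.58710574 -0.8516136 ]
```

View pics/w5.png

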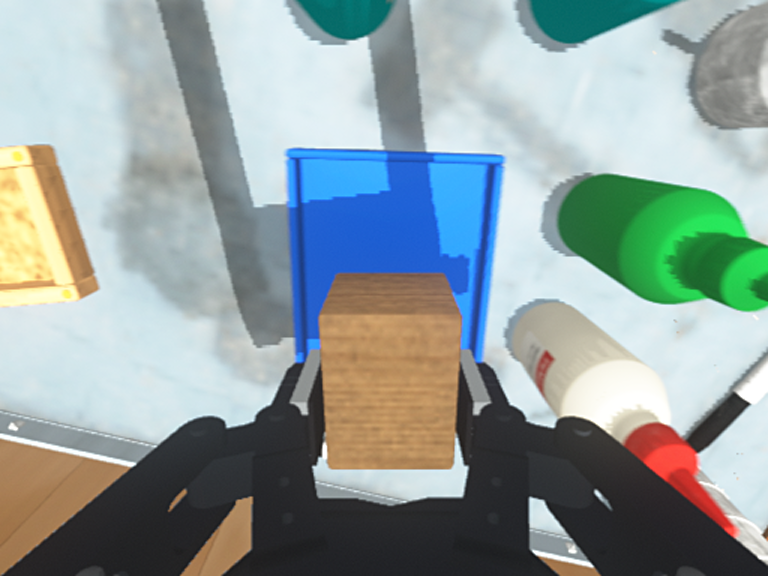

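View pics/s5.png

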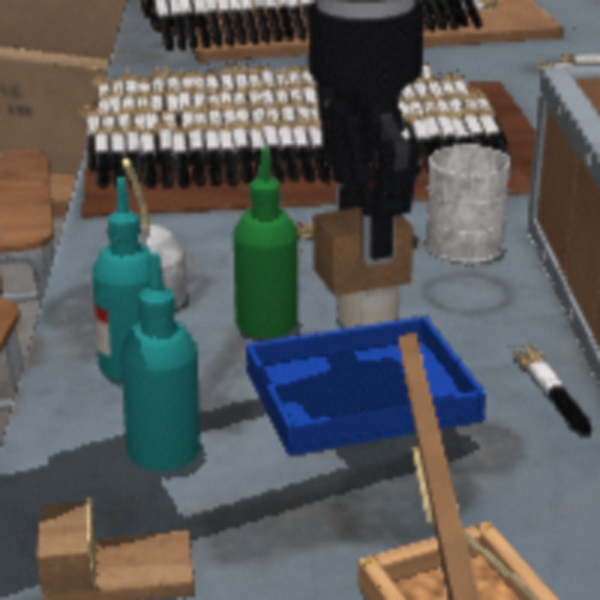

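>>> apply_moves([
  [0.3,[-0.003,-0.002,-0.03],0],
  [0.3,[-0.003,-0.002,-0.06],0],
  [0.3,[-0.003,-0.002,-0.08],0],
  [0.3,[-0.003,-0.002,-0.09],0],
  [0.3,[-0.003,-0.002,-0.09],0],
])

```text
time: 7.1
tool_pos: [575.3, 125.7, 41.9]
tcp_rot: [-179.8, 0.8, -179.2]
ft_force: [0.2, 0.4, -1.0]
finger_gap: 44.2
```

Run:
```python
from h import *
s=optics.snapshot("wrist"); 
cv2.imwrite("pics/w6.png",cv2.resize(s["color"],None,fx=1.5,fy=1.5,interpolation=cv2.INTER_CUBIC))
st=sense(); print(st["time"],st["tool_pos"],st["tcp_rot"],st["finger_gap"],st["ft_force"])
```

```text
7.15 [576.05017224 125.94728503  42.8423724 ] [-179.76338639    0.84188978 -179.22353295] 44.361024329532995 [0.22197024 0.66027437 0.07353507]
```

View pics/w6.png

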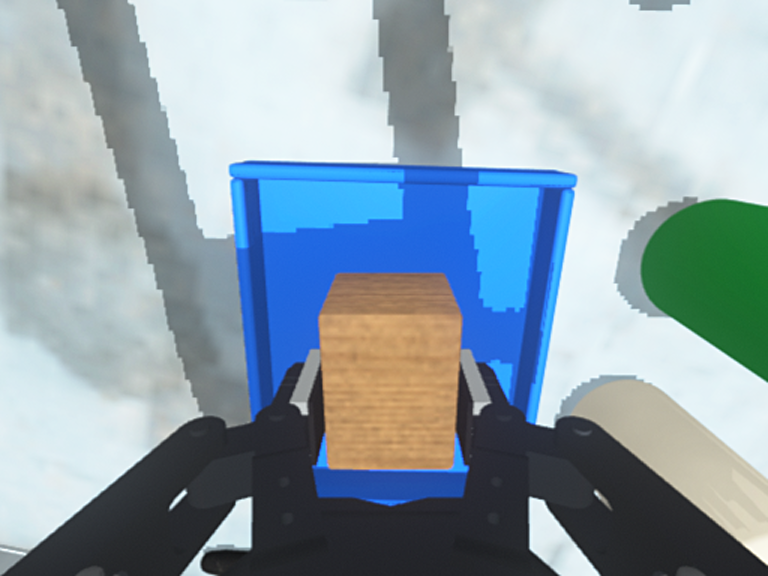

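>>> apply_moves([
  [0.3,[0,0,-0.003],0],
  [0.3,[0,0,-0.005],0],
  [0.3,[0,0,-0.005],0],
])

```text
time: 7.52
tool_pos: [576.1, 126.0, 38.0]
tcp_rot: [-179.8, 0.8, -179.2]
ft_force: [-0.1, 0.2, -0.6]
finger_gap: 44.0
```

>>> apply_moves([
  [0.3,[0,0,-0.0015],0],
  [0.3,[0,0,-0.0015],0],
  [0.3,[0,0,-0.0015],0],
])

```text
time: 7.9
tool_pos: [576.5, 126.1, 37.7]
tcp_rot: [-179.8, 0.9, -179.2]
ft_force: [-2.5, -0.8, 8.5]
finger_gap: 44.6
```

Contact with the floor (8.5 N). Release, lift.

>>> apply_moves([
  [0.6,[0,0,0],0],
  [0.65,[0,0,0],0],
  [0.65,[0,0,0.0],0],
  [0.65,[0,0,0.02],0],
  [0.65,[0,0,0.06],0],
])

```text
time: 8.52
tool_pos: [575.0, 125.8, 97.4]
tcp_rot: [-179.7, 0.7, -179.2]
ft_force: [0.9, 0.4, 0.5]
finger_gap: 55.9
```

>>> apply_moves([
  [0.65,[0,0,0.05],0],
  [0.65,[0,0,0.1],0],
  [0.65,[0,0,0.13],0],
  [0.65,[0,0,0.13],0],
])

```text
time: 9.02
tool_pos: [577.2, 126.1, 232.8]
tcp_rot: [-179.8, 1.1, -179.2]
ft_force: [0.0, 0.4, 0.0]
finger_gap: 55.5
```

Run:
```python
from h import *
st=sense(); print(st["time"],st["tool_pos"],st["tcp_rot"],st["finger_gap"],st["ft_force"])
s=optics.snapshot("wrist"); S=optics.snapshot("side")
cv2.imwrite("pics/w7.png",cv2.resize(s["color"],None,fx=1.5,fy=1.5,interpolation=cv2.INTER_CUBIC))
cv2.imwrite("pics/s7.png",cv2.resize(S["color"][80:280,150:350],None,fx=3,fy=3,interpolation=cv2.INTER_CUBIC))
for d in spotter.search_frame(s,"glue_bottle"): print(d["p"],toworld(s,d["xyz"]).round(1))
```

```text
9.025 [577.157342   126.12750027 232.83374502] [-179.79478623    1.14156056 -179.2086559 ] 55.481160545996254 [0.01049782 0.36363084 0.04850266]
0.92 [438.8 212.8  87.2]
0.82 [436.7 103.3  94.5]
0.67 [612.1 230.3  90.4]
0.67 [535.1 243.   92.7]
```

View pics/w7.png

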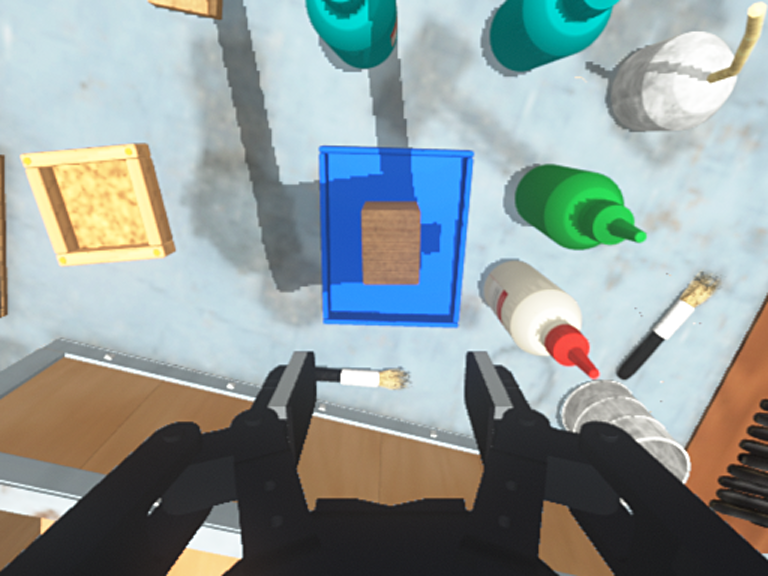

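View pics/s7.png

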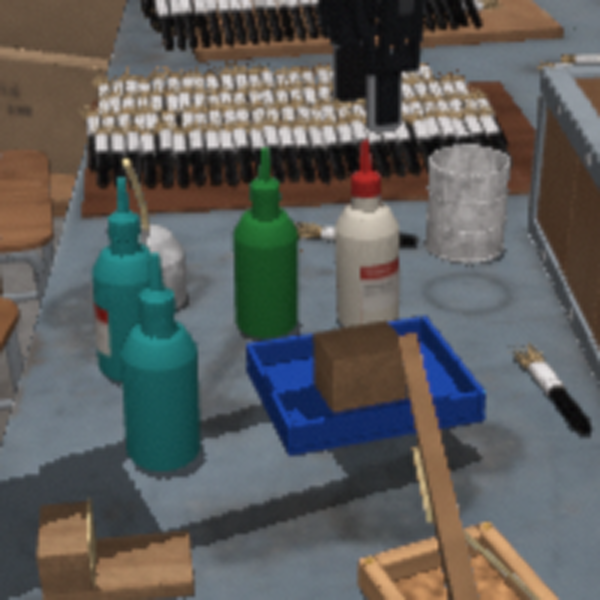

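Run:
```python
from h import *
s=optics.snapshot("wrist"); S=optics.snapshot("side")
c=s["color"][160:265,310:415]; cv2.imwrite("pics/w8.png",cv2.resize(c,None,fx=5.5,fy=5.5,interpolation=cv2.INTER_CUBIC))
c=S["color"][115:200,235:320]; cv2.imwrite("pics/s8.png",cv2.resize(c,None,fx=6,fy=6,interpolation=cv2.INTER_CUBIC))
print(sense()["tool_pos"])
```

```text
[574.0684523  125.71753744 225.72847811]
```

View pics/w8.png

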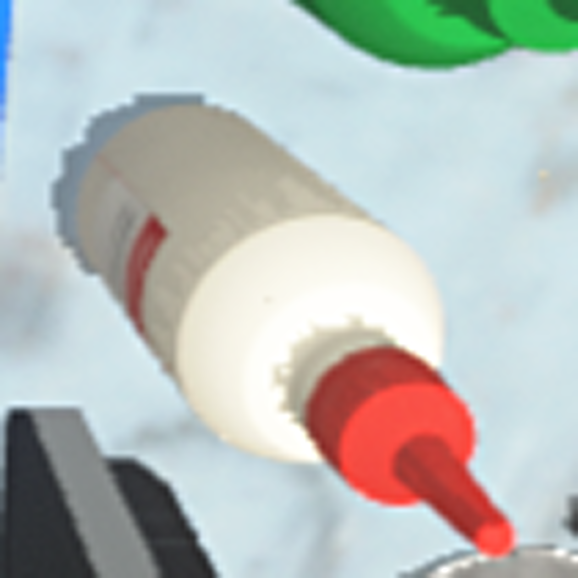

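View pics/s8.png

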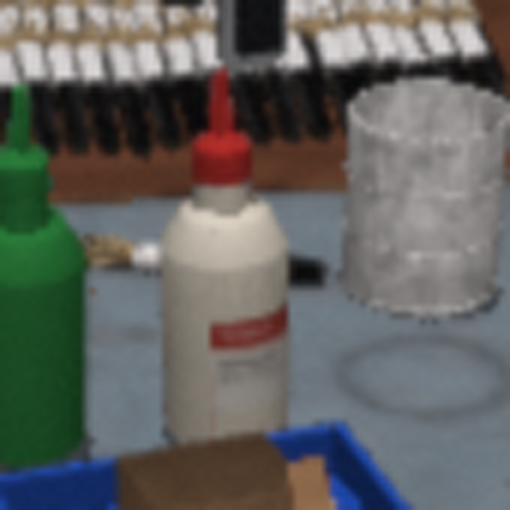

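Run:
```python
from h import *
s=optics.snapshot("wrist"); S=optics.snapshot("side")
w=lambda x,y:(310+(x+.5)/5.5-.5,160+(y+.5)/5.5-.5); v=lambda x,y:(235+(x+.5)/6-.5,115+(y+.5)/6-.5)
print("cap",pix2plane(s,w(407,442),134),"tip",pix2plane(s,w(496,541),158))
print("body bottom", pix2plane(s,w(78,205),0),pix2plane(s,w(190,102),0))
def tri(a,b):
    P=[]
    for q in (s,S):
        R,t,K=cam(q); P.append(K@np.c_[R,t])
    X=cv2.triangulatePoints(P[0],P[1],np.array(a,float).reshape(2,1),np.array(b,float).reshape(2,1)); X=(X[:3]/X[3]).ravel()
    return X.round(1), (proj(s,X)-a).round(1),(proj(S,X)-b).round(1)
print(tri(w(407,442),v(221,137)),tri(w(494,537),v(222,72)))
# overlay a model on side & wrist
for c in [(614,233)]:
    for z,rr in [(0,26),(100,26),(114,12),(134,12),(158,1)]:
        P=[(c[0]+rr*np.cos(a),c[1]+rr*np.sin(a),z) for a in np.linspace(0,6.283,16)]
        a=proj(s,P);b=proj(S,P)
        print(z,"w",((a-[310,160]+.5)*5.5-.5).min(0).round(),((a-[310,160]+.5)*5.5-.5).max(0).round(),"s",((b-[235,115]+.5)*6-.5).min(0).round(),((b-[235,115]+.5)*6-.5).max(0).round())
# cup from side base & rim
print("cup base",pix2plane(S,v(420,300),0),"rim",[pix2plane(S,v(x,110),80) for x in (350,510)])
print(sense()["tool_pos"],sense()["tcp_rot"])
```

```text
cap [614.15409227 235.84362192 134.        ] tip [617.3076707  239.53818029 158.        ]
body bottom [622.79101379 211.7094702    0.        ] [596.03995038 236.32593508   0.        ]
(array([616.5, 237.1, 131.5]), array([[-0.2,  1. ]]), array([[-0.2,  0.1]])) (array([617.5, 239.4, 157.6]), array([[-0.1,  0.6]]), array([[-0.1,  0. ]]))
0 w [63. 71.] [276. 271.] s [151. 405.] [275. 466.]
100 w [174. 219.] [459. 476.] s [151. 189.] [282. 244.]
114 w [275. 323.] [413. 446.] s [187. 171.] [247. 196.]
134 w [316. 375.] [465. 506.] s [187. 124.] [248. 148.]
158 w [449. 515.] [462. 527.] s [216.  77.] [221.  79.]
cup base [746.86368494 321.17012885   0.        ] rim [array([725.46328483, 362.43894426,  80.        ]), array([794.07081078, 339.22634237,  80.        ])]
[574.26106346 125.73602695 225.87087823] [-179.72368079    0.53362176 -179.21172035]
```

>>> apply_moves([
  [0.65,[0.02,0.055,0],0],
  [0.65,[0.042,0.11,0],0],
  [0.65,[0.042,0.11,-0.02],0],
  [0.65,[0.042,0.11,-0.02],0],
  [0.65,[0.042,0.11,-0.02],0],
])

```text
time: 10.0
tool_pos: [615.9, 234.6, 205.6]
tcp_rot: [-179.7, 0.5, -179.3]
ft_force: [0.1, 0.4, 0.4]
finger_gap: 55.6
```

Run:
```python
from h import *
s=optics.snapshot("wrist"); S=optics.snapshot("side")
cv2.imwrite("pics/w9.png",cv2.resize(s["color"],None,fx=1.5,fy=1.5,interpolation=cv2.INTER_CUBIC))
cv2.imwrite("pics/s9.png",cv2.resize(S["color"][60:200,220:340],None,fx=4,fy=4,interpolation=cv2.INTER_CUBIC))
st=sense(); print(st["time"],st["tool_pos"],st["tcp_rot"],st["finger_gap"])
```

```text
10.1 [616.53451475 234.71369976 206.87071205] [-179.73277123    0.59693327 -179.28437625] 55.61835127461568
```

View pics/w9.png

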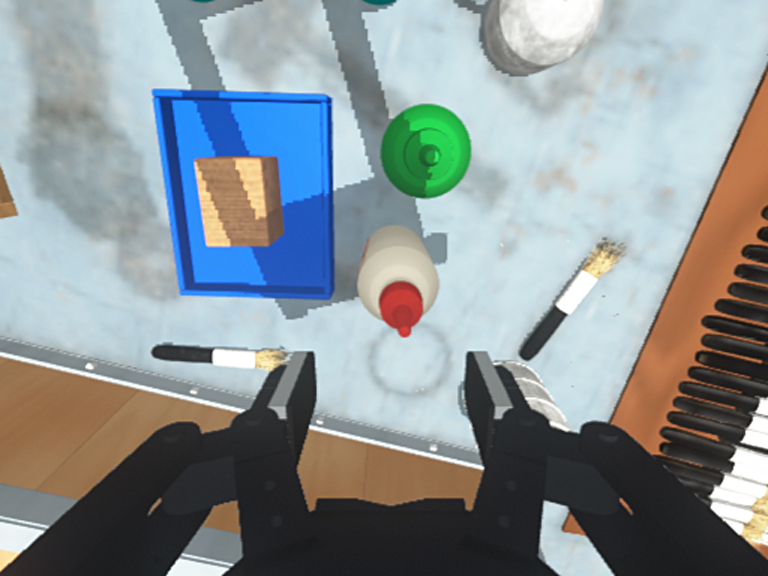

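View pics/s9.png

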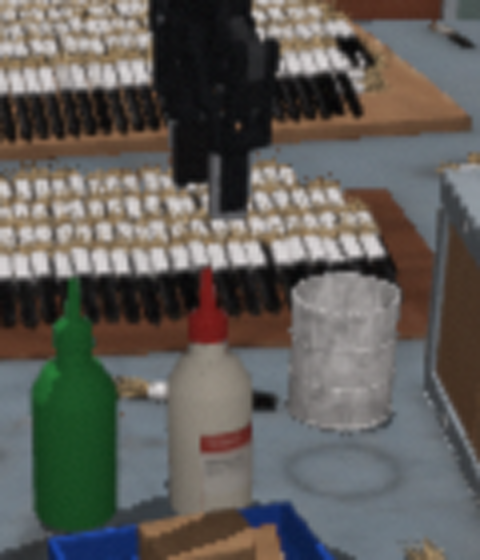

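Run:
```python
from h import *
s=optics.snapshot("wrist"); 
R,t,K=cam(s);print((-R.T@t).round(1))
print(K[0,2],K[1,2],pix2plane(s,(401/1.5-.2,304/1.5-.2),134),pix2plane(s,(404.5/1.5-.2,333/1.5-.2),158))
for y in (230,235,240): print(y,proj(s,[(616,y-27.8,196),(616,y+27.8,196),(616,y,196)])*1.5)
st=sense(); print(st["time"],st["tool_pos"],st["tcp_rot"],st["finger_gap"])
```

```text
[535.9 234.3 337.3]
259.8385470985338 189.64492363291123 [615.26340514 239.95441812 134.        ] [620.45610474 241.22358048 158.        ]
230 [[304.55902305 363.6484133 ]
 [450.89545789 365.58348434]
 [377.72072133 364.61586261]]
235 [[317.71664041 363.82240226]
 [464.05776539 365.75753532]
 [390.88068344 364.78988258]]
240 [[330.87467944 363.9963968 ]
 [477.22049479 365.93159188]
 [404.04106735 364.96390812]]
10.15 [616.62103799 234.86731859 207.04665714] [-179.74235144    0.61573586 -179.28211315] 55.165605708177814
```

>>> apply_moves([
  [0.65,[0.0,0.004,-0.01],0],
  [0.65,[0.0,0.004,-0.03],0],
  [0.65,[0.0,0.004,-0.05],0],
  [0.65,[0,0.004,-0.06],0],
  [0.65,[0,0.004,-0.06],0],
])

```text
time: 10.78
tool_pos: [615.6, 238.5, 145.0]
tcp_rot: [-179.7, 0.4, -179.3]
ft_force: [0.6, 0.3, -0.3]
finger_gap: 55.4
```

Run:
```python
from h import *
s=optics.snapshot("wrist"); S=optics.snapshot("side")
cv2.imwrite("pics/w10.png",cv2.resize(s["color"],None,fx=1.5,fy=1.5,interpolation=cv2.INTER_CUBIC))
cv2.imwrite("pics/s10.png",cv2.resize(S["color"][60:200,220:340],None,fx=4,fy=4,interpolation=cv2.INTER_CUBIC))
st=sense(); print(st["time"],st["tool_pos"],st["tcp_rot"],st["finger_gap"],st["ft_force"])
```

```text
10.875 [616.87330264 238.93194062 147.34248287] [-179.74937207    0.63856269 -179.28075906] 55.33158687307411 [ 0.52031154 -0.08663338  0.59946513]
```

View pics/w10.png

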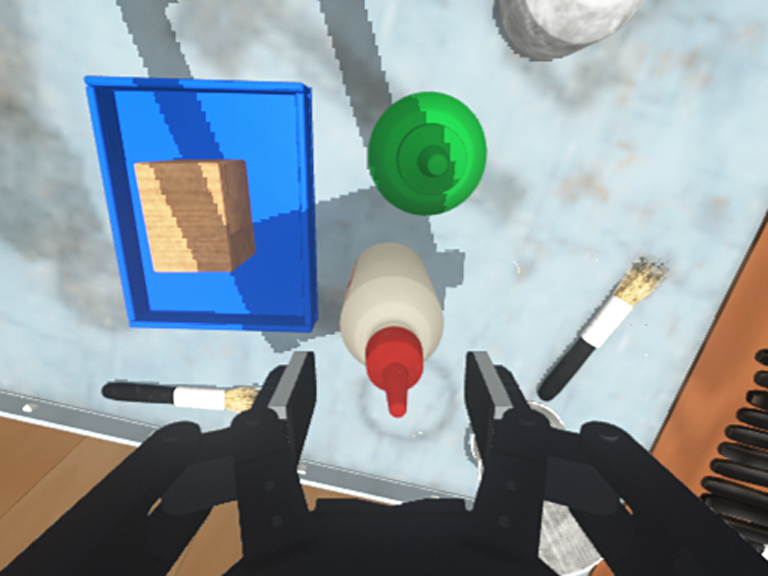

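View pics/s10.png

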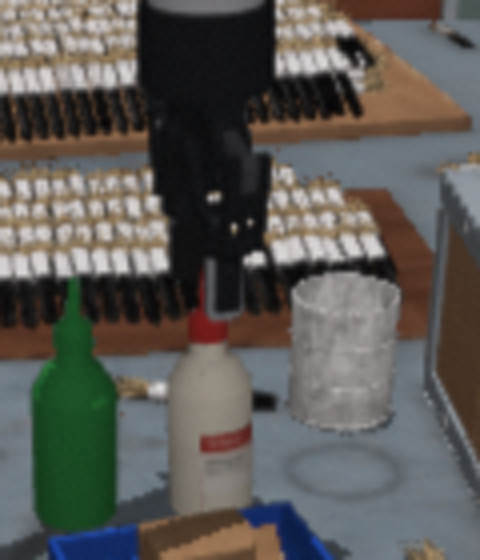

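Run:
```python
from h import *
s=optics.snapshot("wrist"); 
print(pix2plane(s,(394.5/1.5-.2,364/1.5-.2),134),pix2plane(s,(397.5/1.5-.2,409/1.5-.2),158))
P=lambda c:[proj(s,[(c[0]+12*np.cos(a),c[1]+12*np.sin(a),134) for a in np.linspace(0,6.28,20)])*1.5]
for c in [(614,238),(617,239)]: print(c,P(c)[0].min(0),P(c)[0].max(0))
st=sense(); print(st["time"],st["tool_pos"])
```

```text
[617.23986724 240.49764076 134.        ] [620.67187719 241.42207968 158.        ]
(614, 238) [356.62770051 327.8730614 ] [419.08334412 383.37514437]
(617, 239) [359.324983   335.17958808] [421.40805372 390.02140817]
10.925 [617.18913595 238.99729895 147.9234449 ]
```

>>> apply_moves([
  [0.65,[0.0,0.001,-0.01],0],
  [0.65,[0.0,0.001,-0.02],0],
  [0.65,[0.0,0.001,-0.022],0],
  [0.65,[0,0.001,-0.022],0],
  [0.65,[0,0.001,-0.022],0],
])

```text
time: 11.55
tool_pos: [617.4, 240.1, 126.2]
tcp_rot: [-179.8, 0.7, -179.3]
ft_force: [0.0, 0.1, 0.2]
finger_gap: 55.8
```

>>> apply_moves([
  [0.3,[0.0,0,0],0],
  [0.1,[0.0,0,0],0],
  [0.1,[0.0,0,0],0],
  [0.1,[0,0,0],0],
  [0.1,[0,0,0],0],
], grip_force=30)

```text
time: 12.18
tool_pos: [617.7, 240.1, 126.8]
tcp_rot: [-179.8, 0.8, -179.3]
ft_force: [-1.5, -1.0, 4.7]
finger_gap: 21.8
```

Run:
```python
from h import *
s=optics.snapshot("wrist"); S=optics.snapshot("side")
cv2.imwrite("pics/w11.png",cv2.resize(s["color"],None,fx=1.5,fy=1.5,interpolation=cv2.INTER_CUBIC))
cv2.imwrite("pics/s11.png",cv2.resize(S["color"][60:200,220:340],None,fx=4,fy=4,interpolation=cv2.INTER_CUBIC))
st=sense(); print(st["time"],st["tool_pos"],st["tcp_rot"],st["finger_gap"],st["ft_force"])
```

```text
12.275 [617.67217654 240.10501402 126.74847257] [-179.78086717    0.76024811 -179.28488041] 21.853108890156683 [-0.32979486  0.36711559  5.98500462]
```

View pics/w11.png

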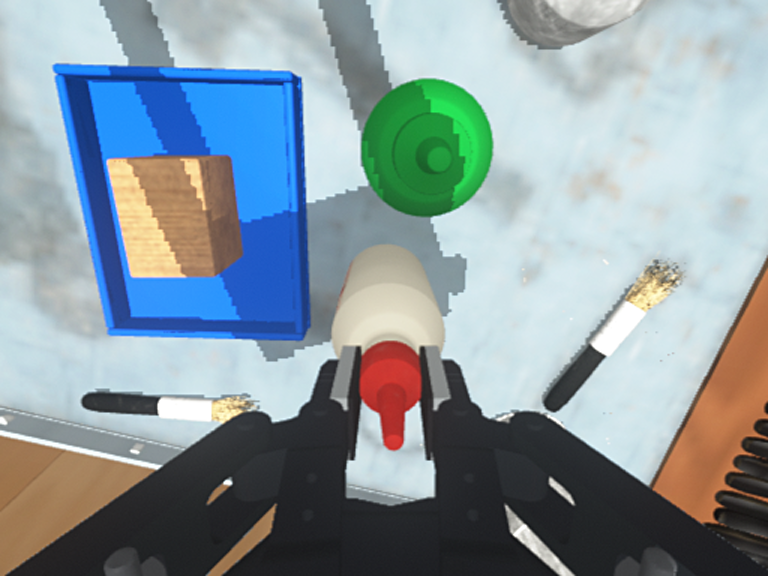

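View pics/s11.png

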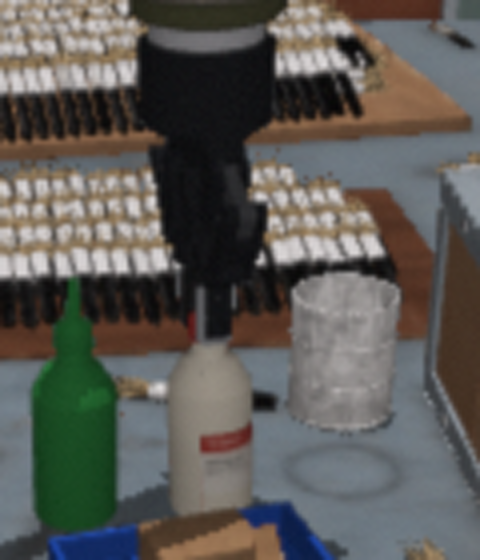

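Run:
```python
from h import *
s=optics.snapshot("wrist"); S=optics.snapshot("side")
cv2.imwrite("pics/w12.png",cv2.resize(s["color"][215:315,205:315],None,fx=6,fy=6,interpolation=cv2.INTER_CUBIC))
P=lambda c,q,rr,z:proj(q,[(c[0]+rr*np.cos(a),c[1]+rr*np.sin(a),z) for a in np.linspace(0,6.28,20)])
for c in [(614,240),(617,240)]:
    for z,rr in ((134,12),(158,5)):
        a=(P(c,s,rr,z)-[205,215]+.5)*6; print(c,z,a.min(0),a.max(0))
```

```text
(614, 240) 134 [189.54556499 121.28098871] [474.37404962 368.05527692]
(614, 240) 158 [259.90936357 374.03247308] [401.13925278 491.44939985]
(617, 240) 134 [190.08303077 153.8096258 ] [472.96381499 397.22802871]
(617, 240) 158 [259.97622267 410.12407657] [400.0583393  525.64328052]
```

View pics/w12.png

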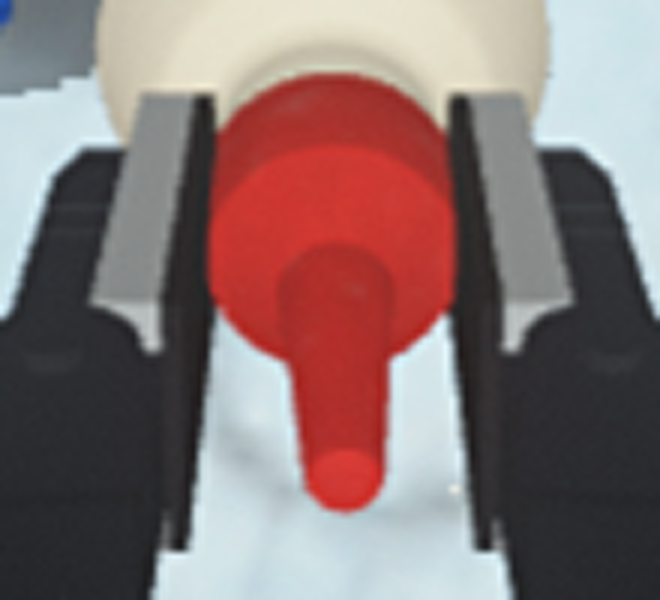

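>>> apply_moves([
  [0.1,[0.0,0,0.01],0],
  [0.1,[0.0,0,0.03],0],
  [0.1,[0.0,0,0.06],0],
  [0.1,[0,0,0.08],0],
  [0.1,[0,0,0.08],0],
], grip_force=40)

```text
time: 13.0
tool_pos: [619.1, 240.6, 209.9]
tcp_rot: [-179.9, 1.0, -179.3]
ft_force: [0.1, 0.0, -2.9]
finger_gap: 21.3
```

Run:
```python
from h import *
S=optics.snapshot("side")
cv2.imwrite("pics/s13.png",cv2.resize(S["color"][40:240,170:370],None,fx=3,fy=3,interpolation=cv2.INTER_CUBIC))
st=sense(); print(st["time"],st["tool_pos"],st["tcp_rot"],st["finger_gap"],st["ft_force"])
```

```text
13.05 [618.22993429 240.30596356 207.8215467 ] [-179.81291025    0.87522197 -179.28367381] 21.282955220825514 [ 0.03957591 -0.16925983 -2.96900441]
```

View pics/s13.png

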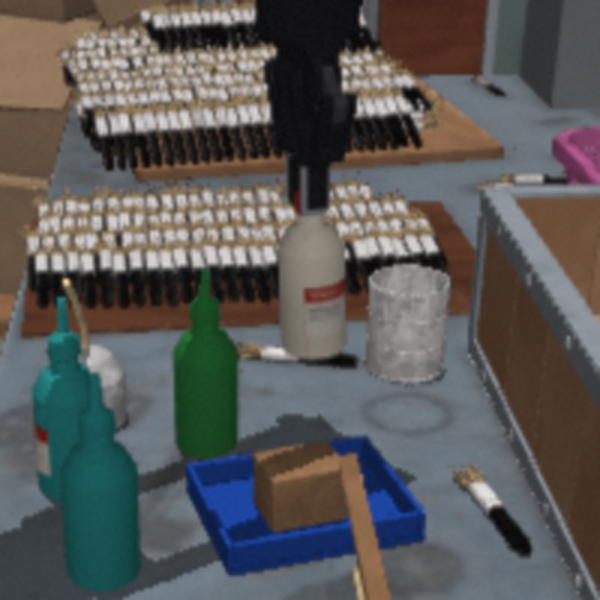

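Bottle is lifted upright (about 3 N of weight). Carry it over to the stand.

>>> apply_moves([
  [0.1,[-0.004,-0.03,0],0],
  [0.1,[-0.012,-0.07,0],0],
  [0.1,[-0.02,-0.115,0],0],
  [0.1,[-0.028,-0.155,0],0],
  [0.1,[-0.032,-0.18,0],0],
])

```text
time: 13.68
tool_pos: [584.8, 58.4, 205.8]
tcp_rot: [-179.8, 0.7, -179.4]
ft_force: [0.4, 0.3, -2.1]
finger_gap: 21.5
```

>>> apply_moves([
  [0.1,[-0.006,-0.04,0],0],
  [0.1,[-0.014,-0.085,0],0],
  [0.1,[-0.022,-0.13,0],0.03],
  [0.1,[-0.03,-0.165,0],0.06],
  [0.1,[-0.032,-0.175,0],0.08],
])

```text
time: 14.3
tool_pos: [551.2, -118.6, 203.9]
tcp_rot: [-179.8, 0.5, -174.9]
ft_force: [0.2, 0.0, -1.2]
finger_gap: 21.4
```

Run:
```python
from h import *
s=optics.snapshot("wrist"); S=optics.snapshot("side")
cv2.imwrite("pics/w14.png",cv2.resize(s["color"],None,fx=1.5,fy=1.5,interpolation=cv2.INTER_CUBIC))
cv2.imwrite("pics/s14.png",cv2.resize(S["color"][120:320,200:400],None,fx=3,fy=3,interpolation=cv2.INTER_CUBIC))
st=sense(); print(st["time"],st["tool_pos"],st["tcp_rot"],st["finger_gap"],st["ft_force"])
```

```text
14.4 [ 551.59471732 -117.71473517  204.11812942] [-179.83835144    0.55012642 -174.8802186 ] 21.41154017156841 [-0.77381295  0.57177006 -1.67621571]
```

View pics/w14.png

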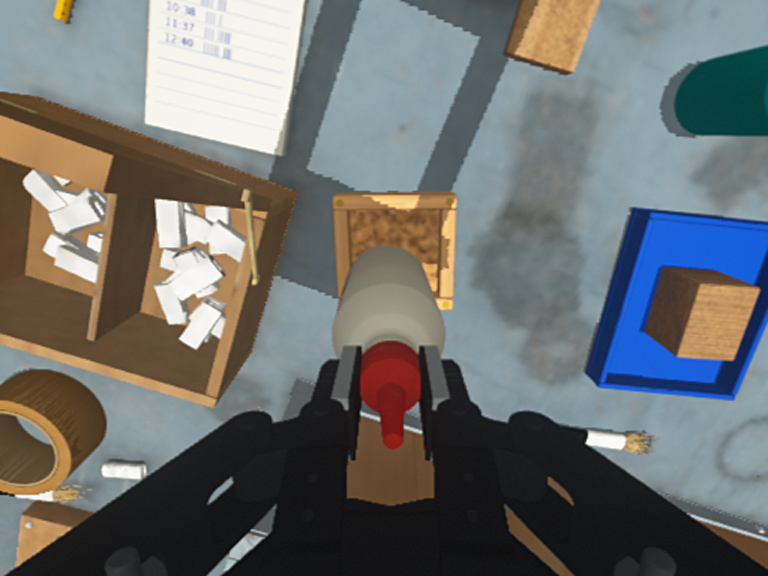

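View pics/s14.png

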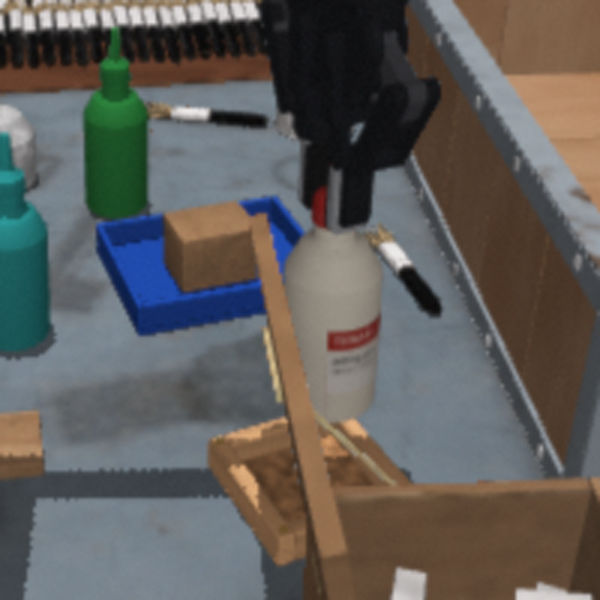

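>>> apply_moves([
  [0.1,[0.001,0.0025,-0.01],0],
  [0.1,[0.001,0.0025,-0.03],0],
  [0.1,[0.001,0.0025,-0.045],0],
  [0.1,[0.001,0.0025,-0.045],0],
  [0.1,[0.001,0.0025,-0.045],0],
])

```text
time: 15.02
tool_pos: [552.7, -115.0, 159.2]
tcp_rot: [-179.8, 0.6, -174.9]
ft_force: [-0.2, 0.1, -0.8]
finger_gap: 21.6
```

Run:
```python
from h import *
s=optics.snapshot("wrist"); S=optics.snapshot("side")
st=sense(); print(st["time"],st["tool_pos"],st["tcp_rot"],st["finger_gap"],st["ft_force"])
# overlay model: stand outline & bottle foot at tcp
tcp=np.array(st["tool_pos"]); zf=tcp[2]-126.7
for im,q,nm in ((s["color"].copy(),s,"w15"),(S["color"].copy(),S,"s15")):
    im=cv2.resize(im,None,fx=4,fy=4,interpolation=cv2.INTER_CUBIC)
    a=np.radians(5.8); M=np.array([[np.cos(a),-np.sin(a)],[np.sin(a),np.cos(a)]])
    for hw,z,col in ((46,22,(0,255,255)),(35,22,(0,255,0))):
        P=[np.r_[M@np.array(c)*hw+[551.6,-115.2],z] for c in ((-1,-1),(1,-1),(1,1),(-1,1))]
        cv2.polylines(im,[((proj(q,P)+.5)*4-.5).round().astype(int)],True,col,1)
    P=[(tcp[0]-2+26*np.cos(t),tcp[1]+26*np.sin(t),zf) for t in np.linspace(0,6.28,40)]
    cv2.polylines(im,[((proj(q,P)+.5)*4-.5).round().astype(int)],True,(255,0,255),1)
    c=(proj(q,[(551,-115,30)])[0]*4).astype(int); x0=max(0,c[0]-300);y0=max(0,c[1]-300)
    cv2.imwrite(f"pics/{nm}.png",im[y0:y0+590,x0:x0+700])
```

```text
15.125 [ 553.21629103 -115.3171904   160.03270831] [-179.80678967    0.63236524 -174.8725756 ] 21.349417574208957 [ 0.31227027 -0.26338985 -2.56369113]
```

View pics/w15.png

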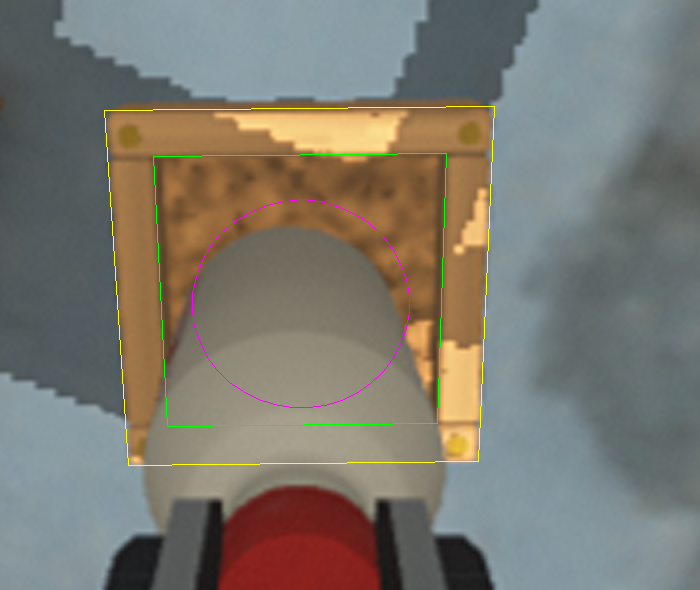

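View pics/s15.png

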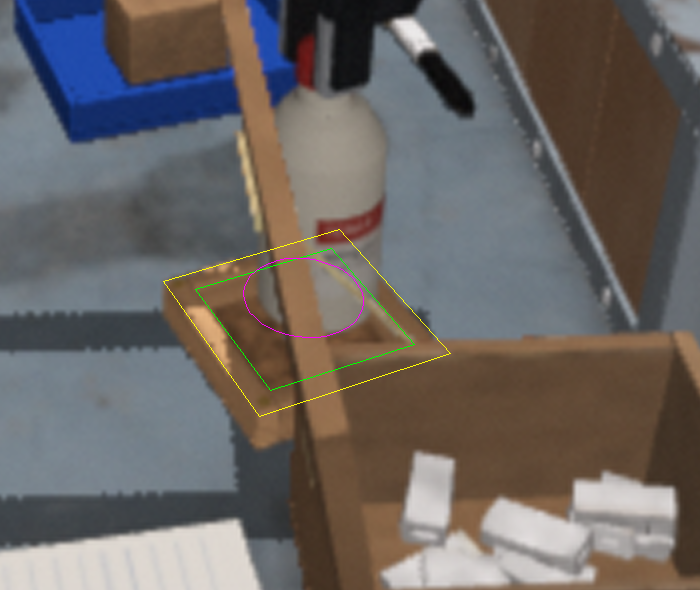

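>>> apply_moves([
  [0.1,[-0.005,0.001,0],0],
  [0.1,[-0.005,0.001,-0.01],0],
  [0.1,[-0.005,0.001,-0.02],0],
  [0.1,[-0.005,0.001,-0.024],0],
  [0.1,[-0.005,0.001,-0.024],0],
])

```text
time: 15.75
tool_pos: [547.7, -114.2, 135.2]
tcp_rot: [-179.8, 0.6, -174.9]
ft_force: [0.4, 0.1, -2.7]
finger_gap: 21.6
```

Run:
```python
from h import *
s=optics.snapshot("wrist"); S=optics.snapshot("side")
st=sense(); print(st["time"],st["tool_pos"],st["tcp_rot"],st["finger_gap"],st["ft_force"])
c=s["color"]; cv2.imwrite("pics/w16.png",cv2.resize(c[80:280,150:380],None,fx=3,fy=3,interpolation=cv2.INTER_CUBIC))
c=S["color"]; cv2.imwrite("pics/s16.png",cv2.resize(c[150:330,220:400],None,fx=3.3,fy=3.3,interpolation=cv2.INTER_CUBIC))
```

```text
15.85 [ 548.30600661 -114.34186403  136.09555283] [-179.80498393    0.63457974 -174.87207489] 21.3651142774583 [ 0.0543862  -0.74421932 -1.38684149]
```

View pics/w16.png

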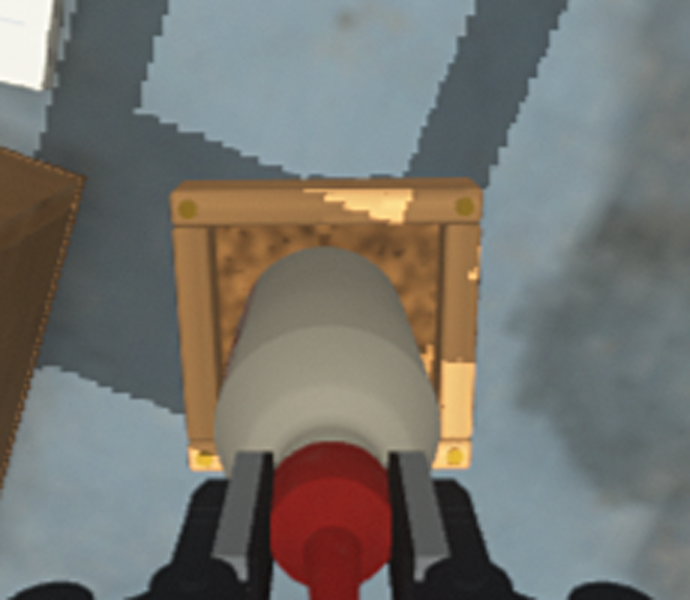

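View pics/s16.png

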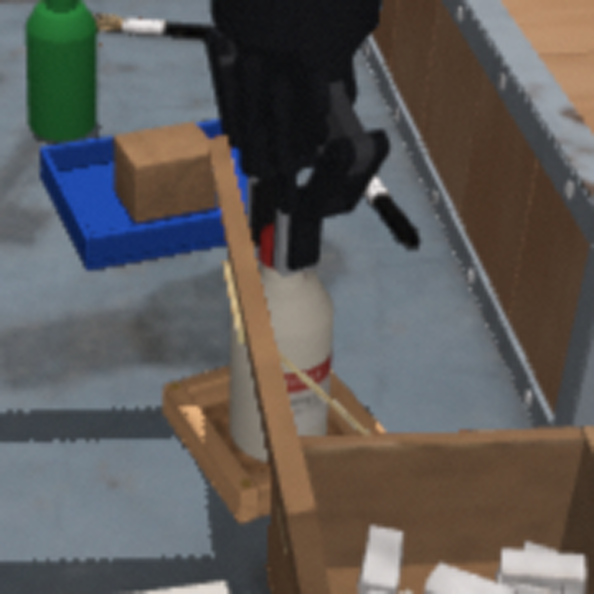

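>>> apply_moves([
  [0.1,[0,0,-0.003],0],
  [0.1,[0,0,-0.004],0],
  [0.1,[0,0,-0.004],0],
])

```text
time: 16.23
tool_pos: [548.8, -114.5, 132.8]
tcp_rot: [-179.8, 0.7, -174.9]
ft_force: [-0.1, 0.4, 3.4]
finger_gap: 21.3
```

>>> apply_moves([
  [0.1,[0,0,-0.001],0],
  [0.1,[0,0,-0.0015],0],
  [0.1,[0,0,-0.0015],0],
])

```text
time: 16.6
tool_pos: [549.7, -114.7, 132.9]
tcp_rot: [-179.7, 0.8, -174.9]
ft_force: [-1.4, 0.3, 9.4]
finger_gap: 21.2
```

Seated (9 N). Open gently, then look before leaving.

>>> apply_moves([
  [0.35,[0,0,0],0],
  [0.5,[0,0,0.001],0],
  [0.65,[0,0,0.001],0],
  [0.65,[0,0,0.001],0],
])

```text
time: 17.1
tool_pos: [549.6, -114.7, 133.6]
tcp_rot: [-179.7, 0.8, -174.9]
ft_force: [0.1, -0.2, 0.1]
finger_gap: 55.7
```

Run:
```python
from h import *
s=optics.snapshot("wrist"); S=optics.snapshot("side")
st=sense(); print(st["time"],st["tool_pos"],st["tcp_rot"],st["finger_gap"],st["ft_force"])
c=s["color"]; cv2.imwrite("pics/w17.png",cv2.resize(c[80:320,150:380],None,fx=2.4,fy=2.4,interpolation=cv2.INTER_CUBIC))
c=S["color"]; cv2.imwrite("pics/s17.png",cv2.resize(c[150:330,220:400],None,fx=3.3,fy=3.3,interpolation=cv2.INTER_CUBIC))
```

```text
17.2 [ 549.64725734 -114.69213708  133.71921986] [-179.73732116    0.81772125 -174.87221886] 55.6985570951543 [0.44180333 0.03702434 0.57922364]
```

View pics/w17.png

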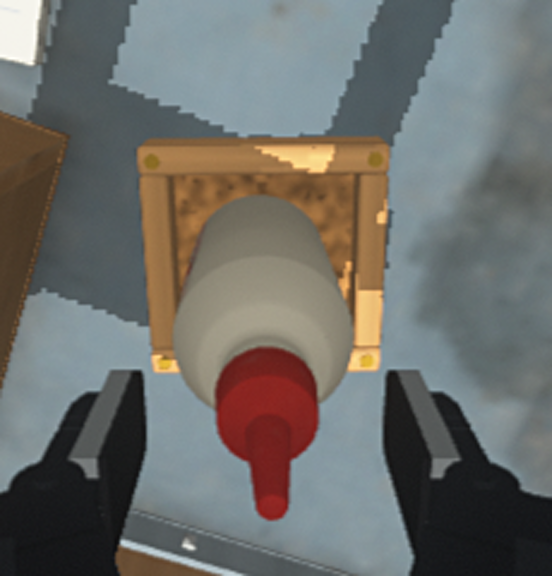

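View pics/s17.png

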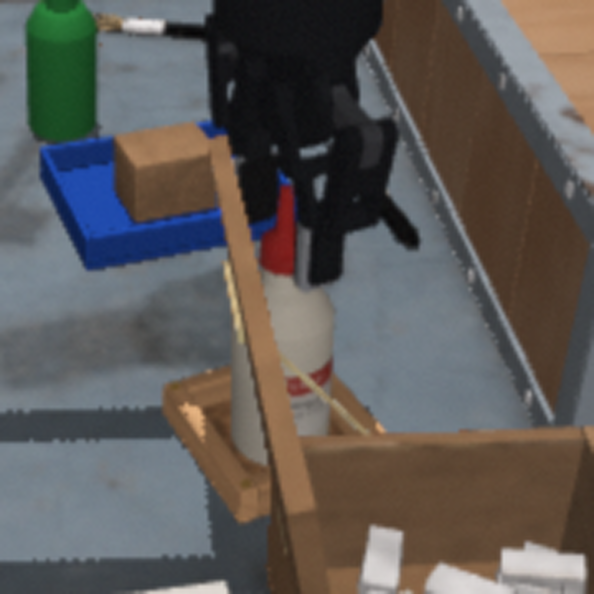

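Free of the bottle, which stands upright. Rise straight up.

>>> apply_moves([
  [0.65,[0,0,0.02],0],
  [0.65,[0,0,0.06],0],
  [0.65,[0,0,0.11],0],
  [0.65,[0,0,0.15],0],
  [0.65,[0,0,0.15],0],
])

```text
time: 17.82
tool_pos: [551.8, -115.3, 290.4]
tcp_rot: [-179.5, 1.3, -174.9]
ft_force: [0.3, -0.7, -0.4]
finger_gap: 55.7
```

>>> apply_moves([
  [0.65,[-0.03,0.05,0.0],0],
  [0.65,[-0.06,0.1,0.0],0],
  [0.65,[-0.08,0.14,0],0],
  [0.65,[-0.08,0.14,0],0],
  [0.65,[-0.08,0.14,0],0],
])

```text
time: 18.45
tool_pos: [471.8, 24.5, 290.4]
tcp_rot: [-179.5, 1.3, -174.8]
ft_force: [-0.1, 1.4, 0.1]
finger_gap: 55.5
```

Run:
```python
from h import *
T=optics.snapshot("top"); S=optics.snapshot("side"); s=optics.snapshot("wrist")
st=sense(); print(st["time"],st["tool_pos"],st["ft_force"])
cv2.imwrite("pics/t18.png",cv2.resize(T["color"][120:280,130:400],None,fx=2.9,fy=2.9,interpolation=cv2.INTER_CUBIC))
cv2.imwrite("pics/s18.png",cv2.resize(S["color"][150:330,160:400],None,fx=3.3,fy=3.3,interpolation=cv2.INTER_CUBIC))
cv2.imwrite("pics/w18.png",cv2.resize(s["color"],None,fx=1.5,fy=1.5))
for n,q in (("T",T),("S",S),("w",s)):
    for o in ("glue_bottle","spare_block","oil_can"):
        for d in spotter.search_frame(q,o)[:5]: print(n,o,round(d["p"],2),toworld(q,d["xyz"]).round(0))
```

```text
18.6 [472.10848628  23.77615813 290.18295273] [0.23505756 1.02244084 0.00574936]
T glue_bottle 0.98 [421. 219.  96.]
T glue_bottle 0.9 [535. 244.  98.]
T spare_block 0.57 [578. 136.  55.]
T oil_can 0.61 [578. 139.  53.]
T oil_can 0.58 [457. 316.  59.]
S glue_bottle 0.77 [532. 236.  67.]
S glue_bottle 0.76 [ 548. -124.   92.]
S glue_bottle 0.72 [414. 211.  84.]
S glue_bottle 0.71 [414.  86.  70.]
S spare_block 0.97 [569. 106.  38.]
S oil_can 0.76 [467. 312.  53.]
w glue_bottle 0.87 [427. 206.  86.]
w glue_bottle 0.76 [ 542. -102.   93.]
w glue_bottle 0.73 [528. 244.  87.]
w glue_bottle 0.73 [418.  89.  97.]
w spare_block 0.73 [560. 120.  46.]
w oil_can 0.63 [453. 309.  54.]
```

View pics/t18.png

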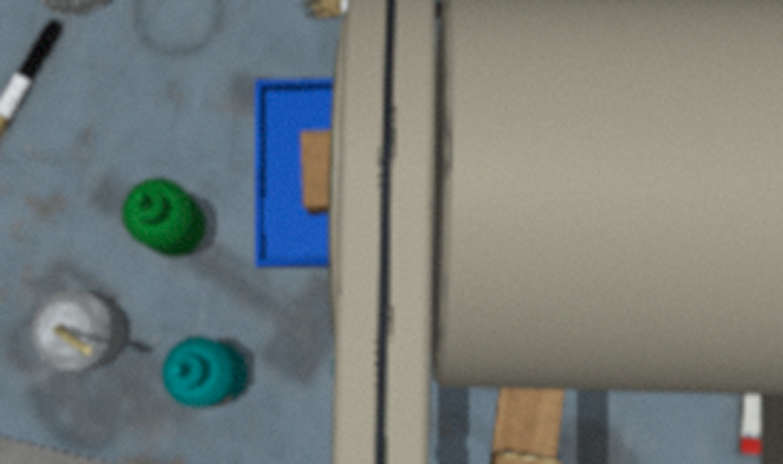

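View pics/s18.png

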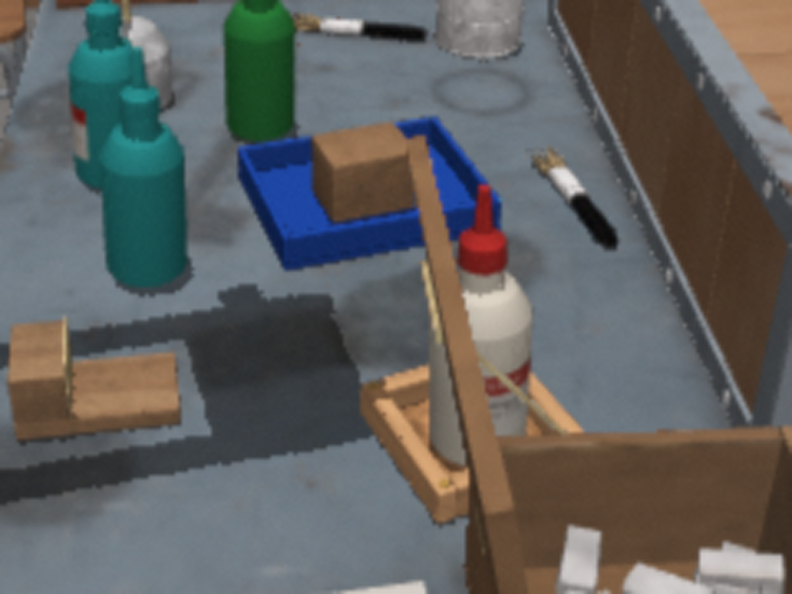

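View pics/w18.png

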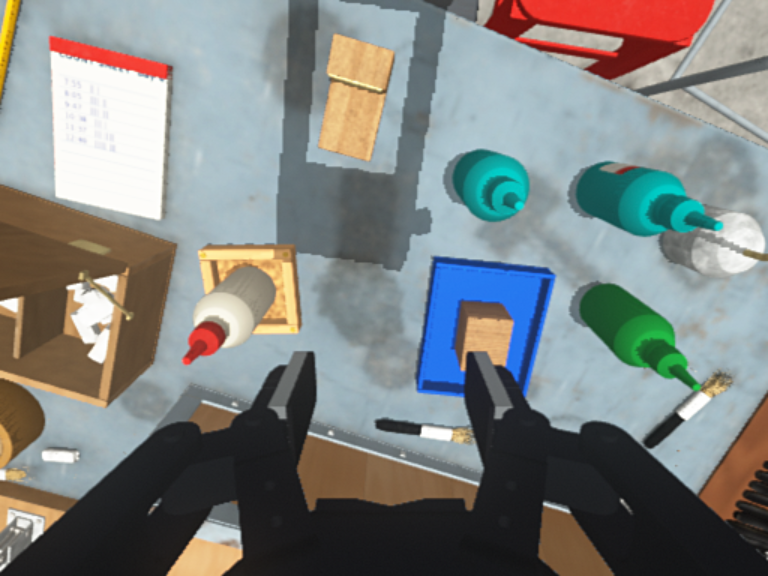

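Run:
```python
from h import *
S=optics.snapshot("side"); s=optics.snapshot("wrist")
print(pix2plane(S,(306.2,221.0),140),pix2plane(S,(306.7,207),164),pix2plane(s,(208/1.5,338/1.5),140),pix2plane(s,(186/1.5,358/1.5),164))
```

```text
[ 546.89258565 -119.32491283  140.        ] [ 547.90286369 -115.44706886  164.        ] [ 542.79918131 -105.96143447  140.        ] [ 546.59997237 -111.36053706  164.        ]
```

```bash
python3 -c "
from h import *
print(hand_in())"
```

```text
the job is handed in; nothing more can be done
None
```

The job is handed in at about 18.7 s of the 54 s allowed. No verdict was reported.

**Block:** I lifted it out of the stand and lowered it in the tray until it touched the floor (8.5 N), then released it. The final side and wrist pictures show it lying flat in the tray, the same way up.

**Glue bottle:** I gripped the white bottle by its cap and carried it over. It hung about 3° off vertical in the grip, which I corrected for when lowering it into the well. It seated with 9 N contact and stood upright after release. The cap measures about 6 mm from the well's centre, against the 16 mm allowed. The last measurements of the cap and nozzle scattered by a few mm in x and up to about 13 mm in y. The foot is inside the well walls in the pictures.

**Oil can:** I did not touch it. The detector put it within about 5 mm of where it started. It also once labelled the block in the tray as an oil can, which the picture shows is wrong.

**Arm:** It ended clear of everything, with about 1 N or less on the force sensor. In the last top picture it hid the stand and part of the tray, so the final checks rest on the side and wrist views.

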